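# Load a control board into the spring vice at the stockroom bench

## Robot

A 6-joint arm with a two-finger parallel gripper is mounted at the origin on the work surface. World frame = base frame: x ahead of the robot, y to its left, z up, the work surface at z = 0. Lengths are in m, angles in rad, forces in N, time in s.
With the tool pointing down it reaches from about 0.3 to 0.775 m from the base axis. Payload 14.6 kg.
Tool frame: the origin (TCP) lies at the very end of the fingers, on their centre line; the grasp point (between the pads) lies ctrl.tcp_to_grasp behind it (ctrl.tcp_to_grasp is the distance from the TCP to the grasp point, in m); x points along the fingers, y is the direction in which the jaws open and shut, and the axes are right-handed (so a half turn about x gives the same grasp; the last joint's range is limited). The gripper opens to 94 mm and grips with 3 to 60 N. Pads are 16 mm wide; open, the fingers measure 119 mm over their backs; the gripper's body (75 mm by 177 mm) begins 78 mm behind the grasp point.
Start: joints at [-1.289, 0.3, 1.521, -0, 1.321, -0.067], TCP at [0.188, -0.517, 0.205] pointing down, gripper open.
Joint ranges: [-3.03, 3.03], [-0.79, 2.21], [0.23, 2.52], [-1.04, 4.18], [0, 3.07], [-2.55, 2.55]. Speed limits (rad/s): [2.22, 2.22, 2.57, 3.14, 3.14, 3.14].

## Interface

Orientations are given as [roll, pitch, yaw] about the fixed x, y, z axes, in that order (R = Rz(yaw) Ry(pitch) Rx(roll)).
In Python, from station import ctrl gives the robot as it stands.
- The arm moves only by the tool play_rows, never from a script. Its argument "increments" is a list that holds one entry, the list of rows, each a list of 5 numbers: the closure in counts, from 0 (fully open) to 255 (shut), then the shift along the tool's x, y, z in cm, then the turn about the tool's x in degrees. A call has 1 to 12 rows; each row shifts and turns the commanded pose from where the row before left it, along the tool's axes as they then stand; what a row does not reach is not made up. A row lasts 1/12 s, in which the tool goes at most 41.7 mm and 7.16 degrees, less where a joint would pass 70% of its speed; a pose out of reach is approached as far as the arm can. A call is refused whole if a number of a shift passes 4.17 or a number of a turn 7.16, either way. A call with a gripper value outside its range is refused whole. The fingers move at their own pace and stop on an object; "newtons" is the grip in N (left out, the last holds). Time passes only in rows, so rows that do not move let the fingers close. It gives the time, the measured TCP pose, the force and the opening at its end, in the units of the state.
- ctrl.get_obs(): the state, without advancing time (a new reading comes with each control period).
- ctrl.camera(name): name is "side" or "top"; returns the picture (420x560x3 uint8, red, green, blue); there is no depth.
- ctrl.calibration(name): a dict with "fx", "fy", "cx", "cy" (pixels), "rvec" (rotation vector, rad) and "tvec" (3), from world to camera coordinates, as OpenCV has them. Camera axes: x right, y down, z forward; pixel columns grow to the right and rows downward; lengths in m; the calibration is good to about 2 mm. A picture is of the moment at which its call begins. calibration takes no time and is no camera call.
- ctrl.hand_in(): hands the job in, once; it reports no verdict.
The state is a dict: "time_s": time; "qpos": joint angles; "joint_vel": joint speeds; "tau": joint torques, N m; "ee_pos": TCP position; "eef_rot": TCP orientation; "force": force on the tool from outside, world axes, zero at the start; "moment": the same for the moment, N m; "grip_width": finger opening in m.
Only numpy, scipy, OpenCV 4.12 (cv2) and the standard library are available. Lean on these libraries where they do the work, as an engineer would, in place of code of your own. Each camera call takes 0.05 s, during which the arm holds its last target.

## Task

Pick up the green control board by its black block and mount it in the spring vice: tilt it, push its orange-terminal edge into the blue jaw against the spring, then, keeping the spring pressed, lower the plain edge down past the lip of the grey jaw and let the springs draw the board back and centre it, level and fully seated in both grooves, and let go. Be gentle: never ram the jaw onto its stop or force the board down onto a lip. Leave the yellow box, the jar and the screwdriver alone.

Things in the scene. Friction and masses are not known exactly. Their poses are not given: they have to be found in the camera images.
- board: Green control board, 116 mm long (own x) by 70 mm wide (own y) by 4 mm thick, 0.15 to 0.31 kg, lying at the start on the black mat. Origin: centre of its underside; z out of the component side. Orange terminal strip (56 mm in y, its top 15 mm above the underside) at x = -48 to -36 mm; the outer 10 mm at either end are bare; small parts elsewhere under 17 mm high.
- grip_block (a point): Centre of the top of the black block on the board's middle: 40 mm (board x) by 34 mm (board y), from 4 to 36 mm above the board's underside. The place to grip, fingers closing along the board's y.
- terminal_edge (a point): Middle of the lower border of the board's end next to the orange terminals (board x = -58 mm, z = 0). Goes into the blue jaw.
- plain_edge (a point): Middle of the lower border of the board's opposite end (board x = +58 mm, z = 0). Goes into the grey jaw.
- vice: Spring board vice, fixed on the bench; dark base 250 mm (own x) by 92 mm (own y). Origin: centre of the base's underside. x runs from the blue jaw (nearer the robot) to the grey jaw, within 0.35 rad of world x. The jaws ride on an aluminium carriage clamped anywhere within 15 mm of the base's middle along x: this offset is NOT in the reading, it must be felt or seen. Nothing is over 59 mm high.
- blue_end (a point): Blue-jaw end of the base's top (vice x = -125 mm). Each jaw is 50 mm wide in y and slides straight outward up to 15 mm to a hard stop, against its own spring: 2.7 N to start plus 0.9 N per mm (10 mm: 11.7 N, stop: 16.2 N). For the plain edge to pass the grey lip the blue jaw must be about 10 mm or more back. Over 22 N between board and vice is damage.
- grey_end (a point): Grey-jaw end of the base's top (vice x = +125 mm). Jaws at rest, measured from the carriage's middle: groove back wall at 56 mm; lower ledge (top 45 mm above the bench) reaches in to 34 mm; upper lip (underside 55, top 59 mm above the bench) reaches in only to 51 mm. When loaded, the board lies on both ledges and each jaw is about 2 mm back.
- relay_box: Yellow stock box 55 x 45 x 40 mm high, bystander; origin centre of underside.
- screw_jar: Small amber jar, diameter 40 mm, 50 mm high, bystander; origin centre of underside.
- driver: Screwdriver 170 mm long lying on the bench, bystander.
- mat: Black rubber mat, 150 x 110 x 6 mm, fixed; the board starts on it. Origin centre of underside.
There are look-alikes about, which are no part of the job. Of the things like the board, leave any that is brown; of the rest the larger one is meant.

How it is judged:
By the outcome, as a careful person would: the job done as asked, in the order asked, and still so for the second after the job is handed in, with the robot touching nothing.
It also fails if it takes over 59 s, if anything falls off the work surface, if the arm or the gripper's body presses on something with over 40 N, if the wrist force passes 120 N, or if a joint passes its speed limit or range.

## Working session

There is one attempt and no reset: what is moved stays moved. The work goes in short steps, Python scripts to look and compute and a tool call to move; the robot and the scene stay as the last step left them, time stands still between calls to the robot, and variables do not carry over. Pictures are saved under pics/ and viewed, and the job is handed in when it is done.

Besides the shell and the picture viewer there is one more tool, called after "Emit:" as name([rows], argument=value, ...), one row to a line, values as JSON. play_rows: Moves the arm, as the interface text tells. Its arguments: {"type":"object","properties":{"increments":{"type":"array"},"newtons":{"type":"number"}},"required":["increments"]}

```bash
mkdir -p pics; ls; python3 - <<'E'
from station import ctrl
import cv2
o=ctrl.get_obs(); print({k:(v if not hasattr(v,'round') else v) for k,v in o.items()}); print(ctrl.tcp_to_grasp)
for n in ("top","side"):
    im=ctrl.camera(n); cv2.imwrite(f"pics/{n}0.png",im[:,:,::-1]); print(n,ctrl.calibration(n))
E
```

```text
pics
{'time_s': 0.0, 'qpos': array([-1.28859114e+00,  3.00492087e-01,  1.52159303e+00, -6.02515563e-06,
        1.32068804e+00, -6.65587919e-02]), 'joint_vel': array([ 1.31818213e-03, -9.28156487e-04, -1.50848904e-03,  3.73500362e-04,
       -7.08614975e-04, -2.57766153e-05]), 'tau': array([ 8.76952035e-04, -5.31806231e+01, -3.52738667e+01,  7.08495034e-02,
        2.44282099e-02, -1.36215681e-04]), 'ee_pos': array([ 0.18789803, -0.51662602,  0.20486976]), 'eef_rot': array([-1.63241159,  1.56961581,  1.85794654]), 'force': array([1.18243015, 0.20993076, 0.37621822]), 'moment': array([0.00240585, 0.02473155, 0.01831786]), 'grip_width': 0.09420159435950444}
0.0188
top {'fx': 411.00966805393733, 'fy': 411.00966805393733, 'cx': 276.91971292915446, 'cy': 203.58600313654344, 'rvec': array([ 2.06099316, -2.13768895,  0.23716845]), 'tvec': array([0.02203554, 0.57042952, 0.93605325])}
side {'fx': 431.5222748640303, 'fy': 431.5222748640303, 'cx': 275.64922108800135, 'cy': 206.25134774891617, 'rvec': array([ 0.86235944, -2.39401212,  1.23847807]), 'tvec': array([0.44026785, 0.2310142 , 0.78545196])}
```

View pics/top0.png

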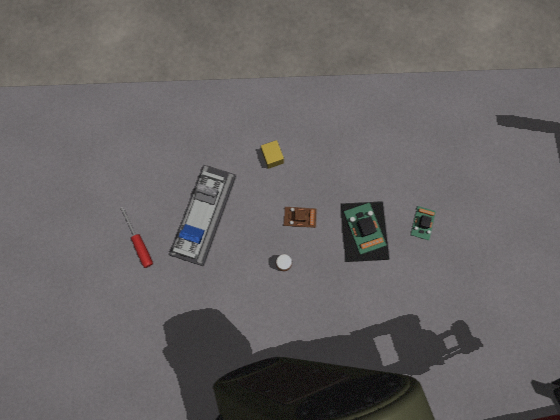

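View pics/side0.png

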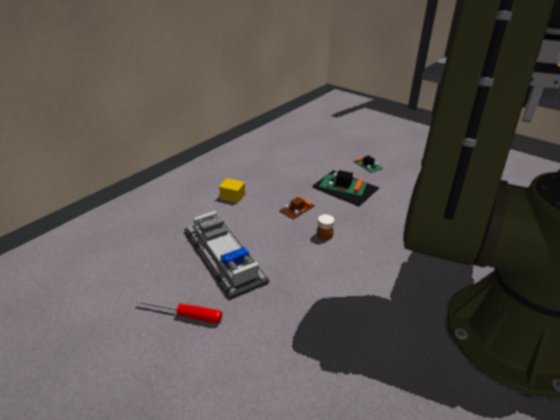

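Board candidates in the top view: a large green one on the mat (366,228), a brown one (300,217) and a small green one (423,222). I choose the large green one on the mat, and will check it in a close crop.

```bash
cat > h.py <<'E'
import numpy as np, cv2
from station import ctrl
def cal(n):
    c=ctrl.calibration(n); K=np.array([[c['fx'],0,c['cx']],[0,c['fy'],c['cy']],[0,0,1]])
    return K,np.array(c['rvec']),np.array(c['tvec'])
def proj(n,P):
    K,r,t=cal(n); return cv2.projectPoints(np.array(P,float).reshape(-1,1,3),r,t,K,None)[0].reshape(-1,2)
def ray(n,uv,z):
    K,r,t=cal(n); R=cv2.Rodrigues(r)[0]; C=-R.T@t
    uv=np.array(uv,float).reshape(-1,2); d=np.c_[uv,np.ones(len(uv))]@np.linalg.inv(K).T@R
    return C+d*((z-C[2])/d[:,2])[:,None]
def crop(im,u,v,w,h,s,f):
    c=im[v:v+h,u:u+w,::-1]; cv2.imwrite(f,cv2.resize(c,None,fx=s,fy=s,interpolation=cv2.INTER_CUBIC))
E
python3 - <<'E'
from h import *
im=cv2.imread('pics/top0.png')[:,:,::-1]
crop(im,335,195,60,75,8,'pics/c_board.png')
crop(im,160,155,85,115,5,'pics/c_vice.png')
im2=cv2.imread('pics/side0.png')[:,:,::-1]
crop(im2,175,205,100,90,6,'pics/c_vice_side.png')
hsv=cv2.cvtColor(np.ascontiguousarray(im),cv2.COLOR_RGB2HSV)
def rep(name,lo,hi,box,z):
    m=cv2.inRange(hsv,lo,hi); b=np.zeros_like(m); u,v,w,h=box; b[v:v+h,u:u+w]=m[v:v+h,u:u+w]
    cs,_=cv2.findContours(b,0,2); 
    for c in sorted(cs,key=cv2.contourArea)[-2:]:
        r=cv2.minAreaRect(c); print(name,cv2.contourArea(c),r, ray('top',r[0],z)[0].round(4), ray('top',cv2.boxPoints(r),z)[:,:2].round(4).tolist())
rep('green',(60,60,40),(95,255,255),(335,195,60,75),.010)
rep('orange',(8,120,120),(22,255,255),(335,195,60,75),.021)
rep('matblack',(0,0,0),(179,255,45),(335,195,60,75),.006)
rep('blue',(105,120,60),(130,255,255),(160,155,85,115),.059)
print(hsv[228,345],hsv[215,362],hsv[235,190])
E
```

```text
green 18.5 ((374.29998779296875, 219.9000244140625), (12.016654968261719, 4.427187919616699), 71.56504821777344) [ 0.5318 -0.2452  0.01  ] [[0.5451, -0.2362], [0.5484, -0.2472], [0.5185, -0.2542], [0.5153, -0.2432]]
green 862.5 ((364.8629455566406, 228.02081298828125), (47.350399017333984, 28.668949127197266), 68.83873748779297) [ 0.5118 -0.2195  0.01  ] [[0.5576, -0.1671], [0.5822, -0.2378], [0.4669, -0.2708], [0.4435, -0.2017]]
orange 3.5 ((374.8448181152344, 223.86204528808594), (6.685031890869141, 1.2998672723770142), 68.19859313964844) [ 0.5196 -0.243   0.021 ] [[0.5271, -0.239], [0.5282, -0.2422], [0.5122, -0.247], [0.5111, -0.2438]]
orange 76.0 ((371.5500183105469, 242.65000915527344), (4.743415832519531, 22.135942459106445), 71.56504821777344) [ 0.4726 -0.2306  0.021 ] [[0.4705, -0.2024], [0.4861, -0.2561], [0.4747, -0.2588], [0.4592, -0.2052]]
matblack 214.0 ((365.0, 226.50003051757812), (16.76007080078125, 16.12761688232422), 71.56504821777344) [ 0.5163 -0.221   0.006 ] [[0.5313, -0.1959], [0.5431, -0.2361], [0.5015, -0.2459], [0.4899, -0.2061]]
matblack 748.0 ((364.1147155761719, 231.49114990234375), (58.36603546142578, 43.87039566040039), 85.60128784179688) [ 0.5036 -0.2177  0.006 ] [[0.5772, -0.1616], [0.5819, -0.275], [0.4322, -0.2721], [0.4279, -0.1622]]
blue 274.0 ((190.8999786376953, 233.30001831054688), (22.76839828491211, 14.546475410461426), 18.434946060180664) [0.5064 0.2114 0.059 ] [[0.4996, 0.2429], [0.533, 0.2324], [0.5133, 0.1798], [0.4802, 0.1907]]
[150  44  35] [18 30 42] [110 174 126]
```

View pics/c_board.png

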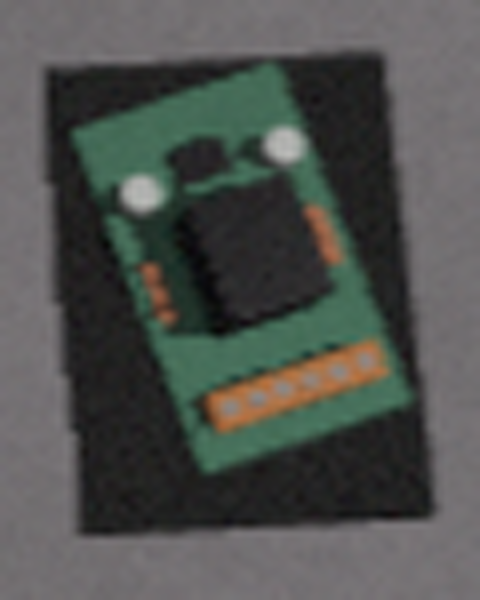

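View pics/c_vice.png

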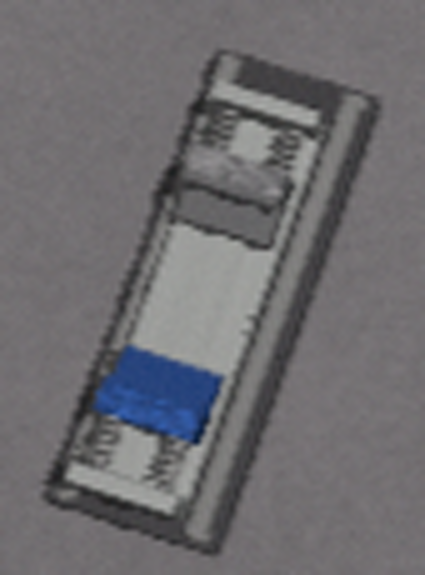

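View pics/c_vice_side.png

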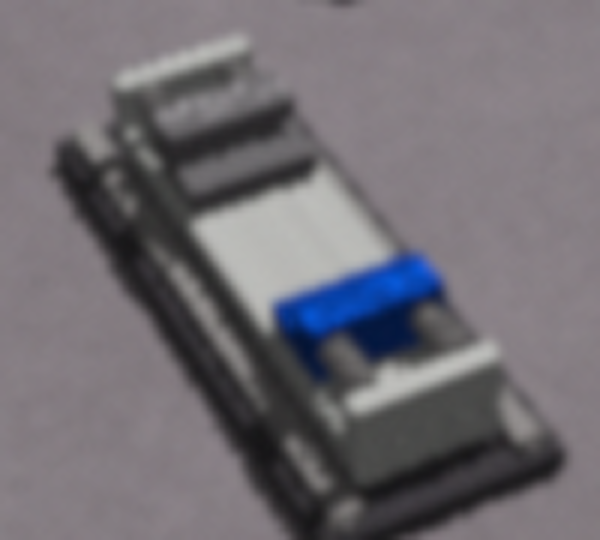

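```bash
python3 - <<'E'
from h import *
from scipy.spatial.transform import Rotation as R
o=ctrl.get_obs(); M=R.from_euler('xyz',o['eef_rot']).as_matrix(); print('toolaxes cols',M.round(3).tolist())
c=np.array([[218,50],[378,98],[215,552],[45,497]])/5+[160,155]-0.4
for z in (0,.015,.02,.03):
    P=ray('top',c,z)[:,:2]; 
    print(z,P.round(4).tolist(),'L',np.linalg.norm(P[0]-P[3]).round(4),np.linalg.norm(P[1]-P[2]).round(4),'W',np.linalg.norm(P[0]-P[1]).round(4),np.linalg.norm(P[3]-P[2]).round(4),
     'yaw',[np.degrees(np.arctan2(*(a-b)[::-1])).round(2) for a,b in((P[0],P[3]),(P[1],P[2]))],'ctr',P.mean(0).round(4))
# board corners from crop (8x, 335,195): plainL, plainR, termR, termL
b=np.array([[72,130],[280,62],[412,403],[207,474]])/8+[335,195]-0.44
P=ray('top',b,.010)[:,:2]; print('board',P.round(4).tolist(),P.mean(0).round(4),[np.linalg.norm(P[i]-P[i-1]).round(4) for i in range(4)],
 [np.degrees(np.arctan2(*(x-y)[::-1])).round(2) for x,y in((P[0],P[3]),(P[1],P[2]),(P[0],P[1]),(P[3],P[2]))])
# block top face corners
k=np.array([[183,205],[293,175],[335,287],[222,335]])/8+[335,195]-0.44
P=ray('top',k,.042)[:,:2]; print('block',P.round(4).tolist(),P.mean(0).round(4),[np.linalg.norm(P[i]-P[i-1]).round(4) for i in range(4)])
# vice features in top crop
f={'blue_in':([125,348],[222,376],.059),'blue_lipfarside':([97,400],[195,443],.059),'grey_ledge_in':([178,215],[270,247],.045),'grey_lip_in':([178,178],[280,210],.059)}
for n,(a,bb,z) in f.items():
    P=ray('top',np.array([a,bb])/5+[160,155]-.4,z); print(n,P.round(4).tolist())
E
```

```text
toolaxes cols [[-0.0, 0.342, -0.94], [0.001, -0.94, -0.342], [-1.0, -0.001, -0.0]]
0 [[0.6997, 0.1933], [0.6698, 0.1085], [0.4345, 0.1936], [0.4653, 0.2799]] L 0.2499 0.2502 W 0.0899 0.0916 yaw [np.float64(-20.26), np.float64(-19.87)] ctr [0.5673 0.1938]
0.015 [[0.6946, 0.1906], [0.6651, 0.107], [0.4332, 0.1908], [0.4635, 0.2759]] L 0.2463 0.2466 W 0.0886 0.0903 yaw [np.float64(-20.26), np.float64(-19.87)] ctr [0.5641 0.1911]
0.02 [[0.6929, 0.1897], [0.6636, 0.1065], [0.4328, 0.1899], [0.463, 0.2745]] L 0.2451 0.2454 W 0.0882 0.0898 yaw [np.float64(-20.26), np.float64(-19.87)] ctr [0.563  0.1901]
0.03 [[0.6895, 0.1878], [0.6605, 0.1055], [0.4319, 0.1881], [0.4618, 0.2719]] L 0.2427 0.243 W 0.0873 0.089 yaw [np.float64(-20.26), np.float64(-19.87)] ctr [0.5609 0.1883]
board [[0.5583, -0.1688], [0.5781, -0.2371], [0.4669, -0.269], [0.4471, -0.2029]] [ 0.5126 -0.2194] [np.float64(0.1164), np.float64(0.0712), np.float64(0.1157), np.float64(0.0689)] [np.float64(17.08), np.float64(15.97), np.float64(106.17), np.float64(106.73)]
block [[0.5268, -0.1959], [0.535, -0.2306], [0.4996, -0.2404], [0.486, -0.2046]] [ 0.5118 -0.2179] [np.float64(0.0417), np.float64(0.0356), np.float64(0.0367), np.float64(0.0383)]
blue_in [[0.5293, 0.227, 0.059], [0.5138, 0.1798, 0.059]]
blue_lipfarside [[0.5043, 0.2401, 0.059], [0.4817, 0.1926, 0.059]]
grey_ledge_in [[0.5985, 0.2047, 0.045], [0.5804, 0.1587, 0.045]]
grey_lip_in [[0.6138, 0.202, 0.059], [0.5956, 0.1515, 0.059]]
```

The crop confirms it: green board on the mat, black block at its middle, orange strip on the robot side. Board centre is about (0.512,-0.219) with yaw +16.4°. The vice has yaw -20°, and its carriage sits about 8 mm toward the blue end.

The tool can't pitch, so I'll grip the block off-centre toward the plain end. With a light grip, the terminal end should droop as I lift. I'll then tighten to lock that tilt.

Emit:
play_rows([
  [[0,0,-1.4,-3.5,0],[0,0,-1.4,-3.5,0],[0,0,-1.4,-3.5,0],[0,0,-1.4,-3.5,0],[0,0,-1.4,-3.5,0],[0,0,-1.4,-3.5,0],[0,0,-1.4,-3.5,0],[0,0,-1.4,-3.5,0],[0,0,-1.4,-3.5,0],[0,0,-1.4,-3.5,0],[0,0,-1.4,-3.5,0],[0,0,-1.4,-3.5,0]],
], newtons=3)

```text
time_s: 1.1
ee_pos: [0.5263, -0.2138, 0.2052]
eef_rot: [-0.737, 1.57, 2.754]
force: [0.3, -0.4, -0.4]
grip_width: 0.094
```

Emit:
play_rows([
  [[0,2,0,0,3.6],[0,3,0,0,0],[0,3,0,0,0],[0,2,0,0,0],[0,0,0,0,0]],
])

```text
time_s: 1.52
ee_pos: [0.5233, -0.2144, 0.101]
eef_rot: [-0.739, 1.564, 2.688]
force: [-0.9, -0.4, -1.1]
grip_width: 0.0939
```

```bash
cat >> h.py <<'E'
from scipy.spatial.transform import Rotation as Rn
def st():
    o=ctrl.get_obs(); M=Rn.from_euler('xyz',o['eef_rot']).as_matrix()
    yaw=np.degrees(np.arctan2(-M[1,2],-M[0,2]))
    print('t',o['time_s'],'p',o['ee_pos'].round(4),'boardyaw',yaw.round(2),'xax',M[:,0].round(3),'F',o['force'].round(2),'M',o['moment'].round(3),'w',round(o['grip_width'],4))
    return o,M
def to(target):
    o,M=st(); print('tool cm to target',(M.T@(np.array(target)-o['ee_pos'])*100).round(2))
E
python3 - <<'E'
from h import *
to([.526,-.215,.026])
im=ctrl.camera('top'); cv2.imwrite('pics/t1.png',im[:,:,::-1])
E
```

```text
t 1.5167 p [ 0.5233 -0.2144  0.101 ] boardyaw 16.39 xax [-0.007  0.003 -1.   ] F [-0.92 -0.37 -1.11] M [-0.026  0.013  0.015] w 0.0939
tool cm to target [ 7.5   0.17 -0.28]
```

Emit:
play_rows([
  [[0,2.5,0.1,-0.2,0],[0,2.5,0,0,0],[0,1.5,0,0,0],[0,1.0,0,0,0],[0,0,0,0,0],[0,0,0,0,0]],
])

```text
time_s: 2.07
ee_pos: [0.5281, -0.2162, 0.0317]
eef_rot: [2.406, 1.569, -0.45]
force: [0.5, -0.6, 0.1]
grip_width: 0.0943
```

```bash
python3 - <<'E'
from h import *
to([.526,-.215,.026])
im=ctrl.camera('top'); crop(im,320,175,90,100,6,'pics/t2.png')
im=ctrl.camera('side'); crop(im,290,130,110,90,6,'pics/s2.png')
E
```

```text
t 2.0667 p [ 0.5281 -0.2162  0.0317] boardyaw 16.38 xax [ 0.001 -0.001 -1.   ] F [ 0.55 -0.58  0.07] M [ 0.018 -0.044  0.06 ] w 0.0943
tool cm to target [ 0.57 -0.17  0.17]
```

View pics/s2.png

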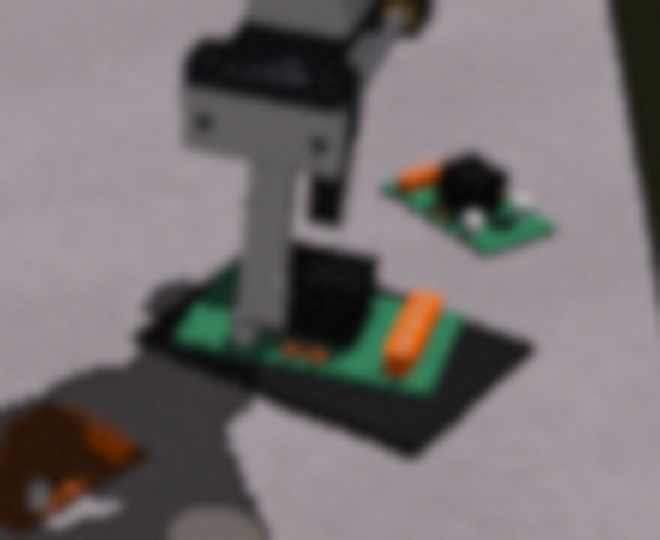

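View pics/t2.png

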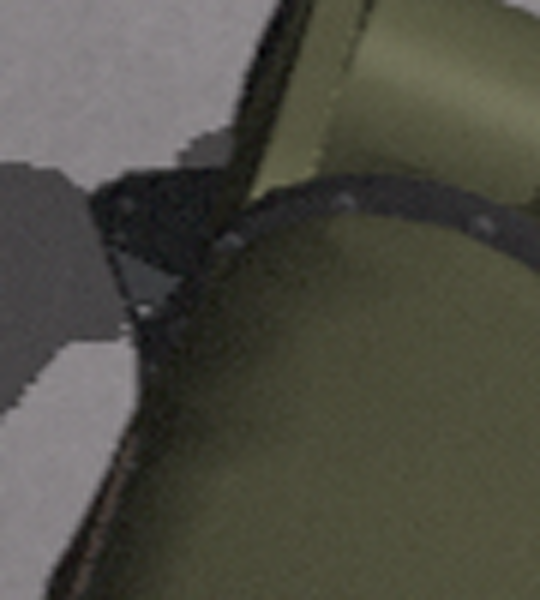

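The side crop shows the near finger beside the plain-end half of the black block, around crop (255,300), and clear of the parts. I'll make a small correction and close lightly.

Emit:
play_rows([
  [[0,0.5,-0.15,0.15,0],[0,0,0,0,0],[120,0,0,0,0],[200,0,0,0,0],[255,0,0,0,0],[255,0,0,0,0],[255,0,0,0,0],[255,0,0,0,0],[255,0,0,0,0],[255,0,0,0,0],[255,0,0,0,0],[255,0,0,0,0]],
], newtons=3)

```text
time_s: 3.17
ee_pos: [0.5256, -0.2148, 0.0254]
eef_rot: [-0.648, 1.571, 2.78]
force: [-0.3, 1.6, 0.5]
grip_width: 0.0341
```

```bash
python3 - <<'E'
from h import *
to([.526,-.215,.026])
im=ctrl.camera('side'); crop(im,290,130,110,90,6,'pics/s3.png')
E
```

```text
t 3.1667 p [ 0.5256 -0.2148  0.0254] boardyaw 16.39 xax [-0.  0. -1.] F [-0.28  1.57  0.45] M [0.059 0.019 0.021] w 0.0341
tool cm to target [-0.06  0.03 -0.04]
```

View pics/s3.png

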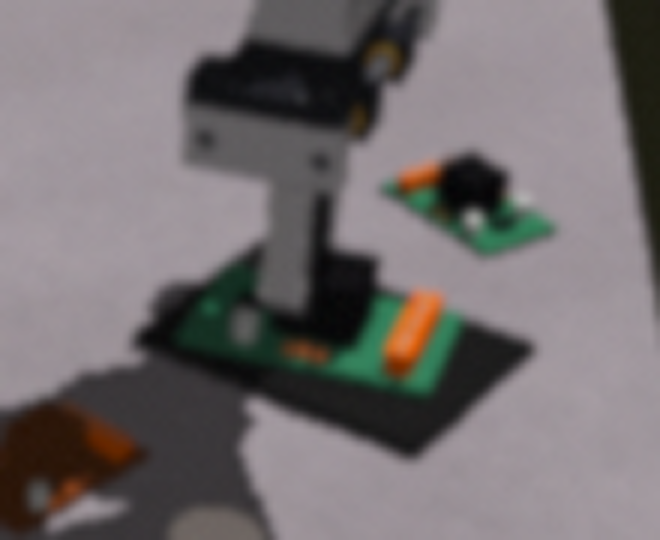

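Emit:
play_rows([
  [[255,-0.3,0,0.12,0],[255,-0.3,0,0.13,0],[255,-0.3,0,0.15,0],[255,-0.3,0,0.17,0],[255,-0.3,0,0.18,0],[255,0,0,0,0],[255,0,0,0,0]],
], newtons=3)

```text
time_s: 3.8
ee_pos: [0.5184, -0.217, 0.0407]
eef_rot: [2.419, 1.57, -0.437]
force: [-0.8, -0.8, -1.9]
grip_width: 0.034
```

```bash
python3 - <<'E'
from h import *
st()
im=ctrl.camera('side'); crop(im,290,130,110,90,6,'pics/s4.png')
E
```

```text
t 3.8 p [ 0.5184 -0.217   0.0407] boardyaw 16.37 xax [ 0. -0. -1.] F [-0.77 -0.76 -1.87] M [-0.059 -0.068 -0.036] w 0.034
```

View pics/s4.png

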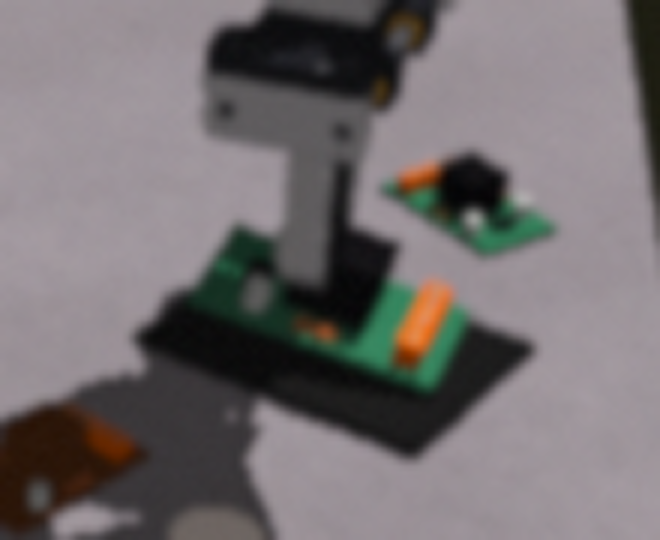

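The board has tilted as planned: plain edge up, terminal edge still on the mat near crop (440,375). I'll tighten to lock the tilt and lift.

Emit:
play_rows([
  [[255,0,0,0,0],[255,0,0,0,0],[255,0,0,0,0],[255,-0.5,0,0,0],[255,-1.5,0,0,0],[255,-2.5,0,0,0],[255,-2.5,0,0,0],[255,-2.5,0,0,0],[255,-1.5,0,0,0],[255,0,0,0,0],[255,0,0,0,0],[255,0,0,0,0]],
], newtons=30)

```text
time_s: 4.85
ee_pos: [0.5179, -0.2167, 0.1492]
eef_rot: [-0.743, 1.569, 2.685]
force: [-0.9, -0.1, -2.9]
grip_width: 0.0334
```

```bash
python3 - <<'E'
from h import *
o,M=st()
im=ctrl.camera('side'); crop(im,270,80,140,110,5,'pics/s5.png')
E
```

```text
t 4.85 p [ 0.5179 -0.2167  0.1492] boardyaw 16.39 xax [-0.002  0.001 -1.   ] F [-0.94 -0.13 -2.88] M [-0.013 -0.035 -0.002] w 0.0334
```

View pics/s5.png

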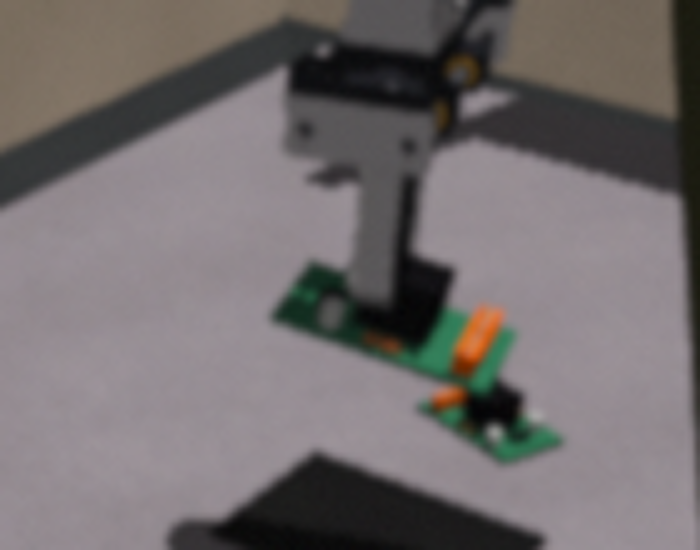

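```bash
cat >> h.py <<'E'
from scipy.optimize import least_squares
def solve_edge(uvT,uvP,tcp,yawdeg,lat,z0=0.0,n='side'):
    """find terminal lower corner (s along board axis rel. TCP, height rel. TCP) and tilt from near edge's 2 corner pixels"""
    a=np.radians(yawdeg); u=np.array([np.cos(a),np.sin(a),0]); v=np.array([-np.sin(a),np.cos(a),0]); k=np.array([0,0,1.])
    def f(p):
        T=tcp+p[0]*u+lat*v+p[1]*k; Pp=T+.116*(np.cos(p[2])*u+np.sin(p[2])*k)
        return (proj(n,[T,Pp])-np.array([uvT,uvP])).ravel()
    r=least_squares(f,[-.06,-.03,.2]); print('s,h mm',(r.x[:2]*1000).round(1),'tilt',np.degrees(r.x[2]).round(1),'res px',r.fun.round(2)); return r.x
E
python3 - <<'E'
from h import *
o=ctrl.get_obs(); tcp=o['ee_pos']
T=np.array([487,391])/5+[270,80]-.4; P=np.array([272,319])/5+[270,80]-.4
for dl in(.033,.035,.037): solve_edge(T,P,tcp,16.4,dl)
# predicted
d,h,hp=.0138,.0194,.0275
for th in (10,12,13,15):
    t=np.radians(th); r=np.array([-.058-d,-hp]); q=[r[0]*np.cos(t)-r[1]*np.sin(t), r[0]*np.sin(t)+r[1]*np.cos(t)+(hp-h)]
    print(th,np.array(q)*1000)
E
```

```text
s,h mm [-67.3 -30. ] tilt 8.5 res px [ 0.24  0.08 -0.26 -0.06]
s,h mm [-67.8 -29. ] tilt 8.5 res px [ 0.28  0.09 -0.31 -0.07]
s,h mm [-68.2 -27.9] tilt 8.5 res px [ 0.33  0.1  -0.35 -0.08]
10 [-65.93387178 -31.45015236]
12 [-64.51342624 -33.72711842]
13 [-63.77361666 -34.84666248]
15 [-62.23595059 -37.04616766]
```

```bash
python3 - <<'E'
from h import *
im=ctrl.camera('side'); cv2.imwrite('pics/side6.png',im[:,:,::-1]); crop(im,315,125,65,45,12,'pics/s6.png')
im=ctrl.camera('top'); cv2.imwrite('pics/top6.png',im[:,:,::-1])
E
```

```text
(no output)
```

View pics/s6.png

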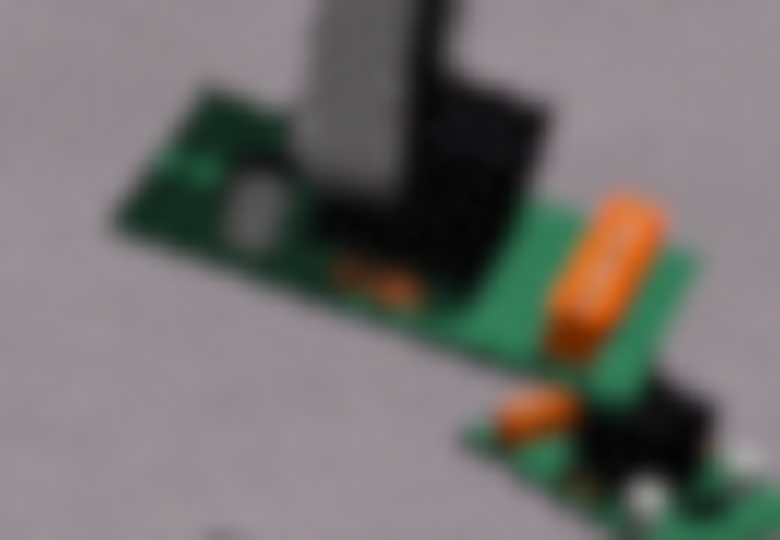

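View pics/top6.png

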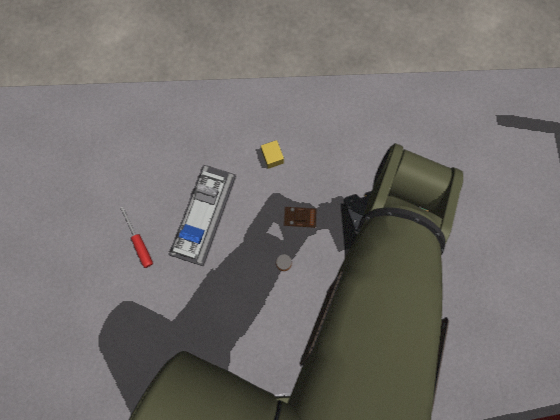

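```bash
python3 - <<'E'
from h import *
o,M=st(); tcp=o['ee_pos']
solve_edge([365.8,158.6],[323.6,143.8],tcp,16.4,.035)
solve_edge([366.3,158.3],[323.8,143.8],tcp,16.4,.035)
print(proj('side',[[.5124,-.219,.01]]), cal('side'))
E
```

```text
t 5.0 p [ 0.518  -0.2167  0.1491] boardyaw 16.39 xax [-0.002  0.001 -1.   ] F [ 0.25 -0.02 -1.71] M [ 0.013 -0.058  0.052] w 0.0337
s,h mm [-65.9 -32.2] tilt 9.3 res px [ 0.54  0.18 -0.59 -0.15]
s,h mm [-66.8 -31. ] tilt 8.8 res px [ 0.47  0.15 -0.5  -0.12]
[[343.08798779 183.04822593]] (array([[431.52227486,   0.        , 275.64922109],
       [  0.        , 431.52227486, 206.25134775],
       [  0.        ,   0.        ,   1.        ]]), array([ 0.86235944, -2.39401212,  1.23847807]), array([0.44026785, 0.2310142 , 0.78545196]))
```

Emit:
play_rows([
  [[255,0,-2,-0.93,0],[255,0,-3,-1.39,0],[255,0,-3.5,-1.62,0],[255,0,-3.5,-1.62,0],[255,0,-3.5,-1.62,0],[255,0,-3.5,-1.62,0],[255,0,-3.5,-1.62,0],[255,0,-3.5,-1.62,0],[255,0,-3.5,-1.62,0],[255,0,-3.4,-1.58,0],[255,0,-2.5,-1.16,0],[255,0,-1.5,-0.7,0]],
], newtons=30)

```text
time_s: 6.0
ee_pos: [0.578, 0.1884, 0.1494]
eef_rot: [-0.324, 1.57, 3.106]
force: [-0.9, -0.6, -2.2]
grip_width: 0.0335
```

Emit:
play_rows([
  [[255,0,0,0,3],[255,0,0,0,5],[255,0,0,0,6],[255,0,0,0,6],[255,0,0,0,6],[255,0,0,0,5],[255,0,0,0,3.4],[255,0,0,0,2],[255,0,0,0,0],[255,0,0,0,0]],
])

```text
time_s: 6.83
ee_pos: [0.5782, 0.1853, 0.1497]
eef_rot: [0.573, 1.57, -2.917]
force: [0.5, -0.5, -2.1]
grip_width: 0.0335
```

```bash
python3 - <<'E'
from h import *
to([.578,.1854,.12])
im=ctrl.camera('side'); cv2.imwrite('pics/side7.png',im[:,:,::-1]); crop(im,150,170,130,130,5,'pics/s7.png')
im=ctrl.camera('top'); cv2.imwrite('pics/top7.png',im[:,:,::-1])
E
```

```text
t 6.8333 p [0.5782 0.1853 0.1497] boardyaw -19.94 xax [-0.001 -0.    -1.   ] F [ 0.45 -0.54 -2.1 ] M [0.047 0.042 0.029] w 0.0335
tool cm to target [ 2.97 -0.01  0.02]
```

View pics/s7.png

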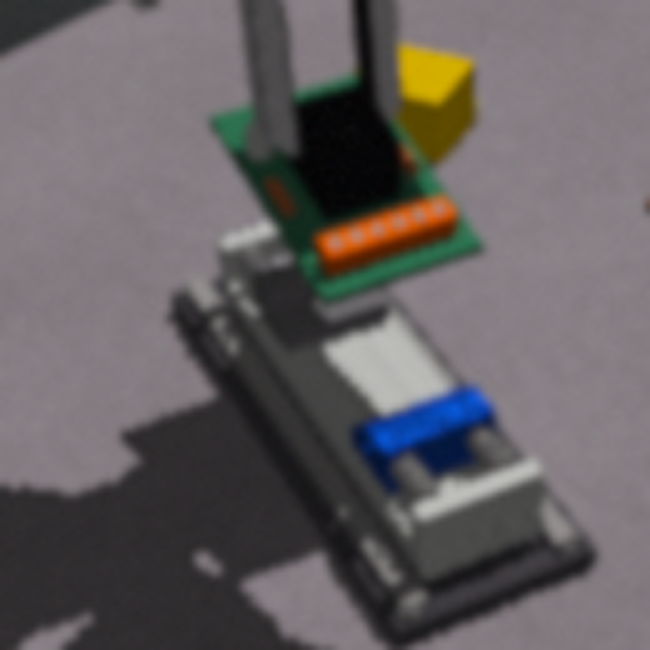

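View pics/top7.png

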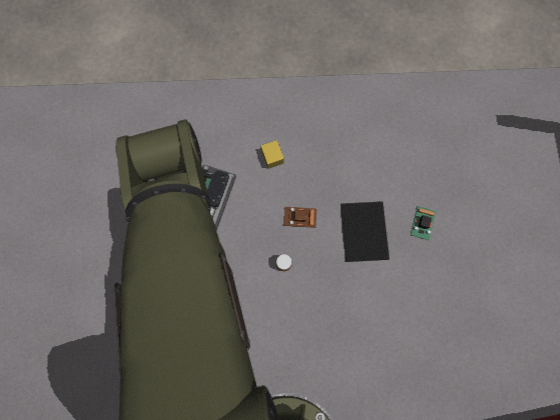

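```bash
python3 - <<'E'
from h import *
im=cv2.imread('pics/side7.png')[:,:,::-1]; crop(im,215,238,45,45,14,'pics/s7b.png')
o,M=st(); tcp=o['ee_pos']
C=np.array([.557,.193,0]); a=np.radians(-20); u=np.array([np.cos(a),np.sin(a),0]); n=np.array([-np.sin(a),np.cos(a),0])
def V(P): d=P-C; return np.c_[d@u,d@n]*1000
K,r,t=cal('side'); print('cam', -cv2.Rodrigues(r)[0].T@t)
T=np.array([[325,300],[481,250]])/5+[150,170]-.4
for h in (-31,): print('term corners', V(ray('side',T,tcp[2]+h/1000)), 'tcp',V(tcp[None]))
# expected projection of vice points for assumed C
for nm,x,z in (('blue lip in top',-51,59),('blue lip in bottom',-51,55),('blue ledge in',-34,45),('grey lip in top',51,59),('grey ledge in',34,45)):
    P=[C+u*x/1000+n*s*.025+[0,0,z/1000] for s in(1,-1)]
    print(nm,((proj('side',P)-[215,238]+.46)*14).round(0).tolist(), ((proj('side',P)-[150,170]+.4)*5).round(0).tolist(),'topcrop',((proj('top',P)-[160,155]+.4)*5).round(0).tolist())
E
```

```text
t 6.9333 p [0.5783 0.1853 0.1501] boardyaw -19.94 xax [-0.001 -0.    -1.   ] F [-0.   -0.31 -2.54] M [-0.017  0.02   0.066] w 0.0338
cam [0.01634733 0.67197993 0.64211671]
term corners [[-43.08207152  33.47003907]
 [-45.00765735 -33.74184565]] tcp [[2.26412590e+01 2.08982344e-02]]
blue lip in top [[111.0, 226.0], [419.0, 112.0]] [[364.0, 420.0], [474.0, 380.0]] topcrop [[110.0, 372.0], [207.0, 404.0]]
blue lip in bottom [[113.0, 247.0], [420.0, 133.0]] [[365.0, 428.0], [475.0, 387.0]] topcrop [[112.0, 374.0], [209.0, 405.0]]
blue ledge in [[69.0, 231.0], [372.0, 119.0]] [[349.0, 422.0], [458.0, 382.0]] topcrop [[129.0, 345.0], [224.0, 375.0]]
grey lip in top [[-163.0, -150.0], [129.0, -247.0]] [[267.0, 286.0], [371.0, 251.0]] topcrop [[184.0, 178.0], [279.0, 209.0]]
grey ledge in [[-112.0, -21.0], [180.0, -121.0]] [[285.0, 332.0], [389.0, 296.0]] topcrop [[178.0, 217.0], [272.0, 247.0]]
```

View pics/s7b.png

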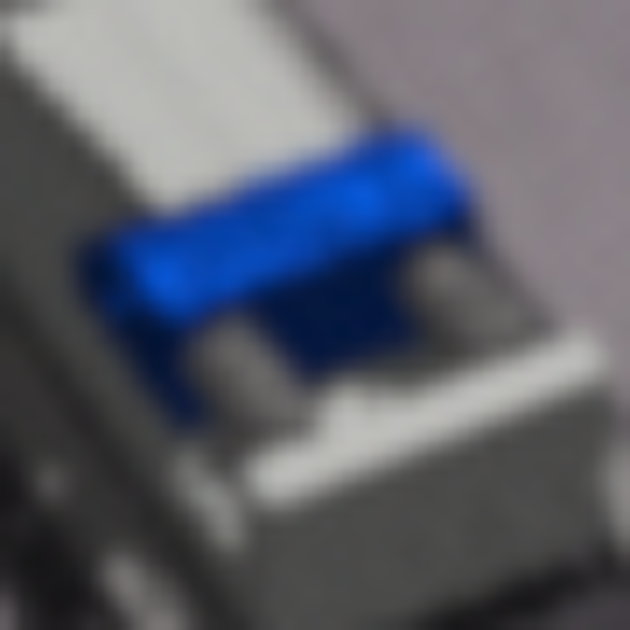

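The projected vice edges match the pictures. The terminal edge is about 44 mm from the carriage middle, 7 mm inside the blue lip, and the lateral error is near 0. I'll descend now.

Emit:
play_rows([
  [[255,1.5,0,0,0],[255,1.5,0,0,0],[255,1.2,0,0,0],[255,0.8,0,0,0],[255,0.5,0,0,0],[255,0,0,0,0],[255,0,0,0,0]],
])

```text
time_s: 7.52
ee_pos: [0.5786, 0.1854, 0.0958]
eef_rot: [-2.479, 1.57, 0.313]
force: [0.0, 0.4, -2.2]
grip_width: 0.0336
```

```bash
python3 - <<'E'
from h import *
to([.578,.1854,.079])
im=ctrl.camera('side'); cv2.imwrite('pics/side8.png',im[:,:,::-1]); crop(im,170,190,100,100,7,'pics/s8.png')
E
```

```text
t 7.5167 p [0.5786 0.1854 0.0958] boardyaw -20.01 xax [ 0.  0. -1.] F [ 0.01  0.4  -2.22] M [ 0.053  0.039 -0.024] w 0.0336
tool cm to target [1.68 0.02 0.05]
```

View pics/s8.png

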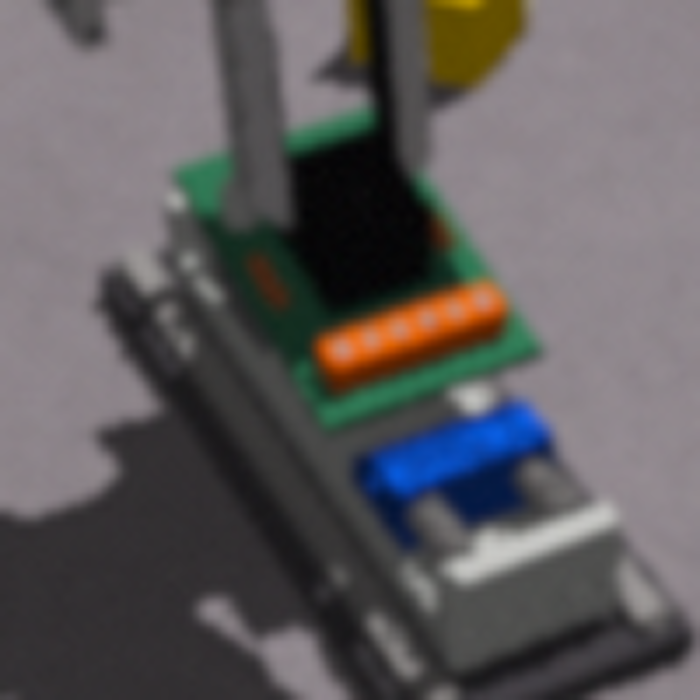

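Emit:
play_rows([
  [[255,0.5,0,0,0],[255,0.4,0,0,0],[255,0.4,0,0,0],[255,0.3,0,0,0],[255,0,0,0,0],[255,0,0,0,0]],
])

```text
time_s: 8.07
ee_pos: [0.5783, 0.1853, 0.0793]
eef_rot: [0.599, 1.57, -2.892]
force: [-0.3, 0.7, -2.3]
grip_width: 0.0336
```

```bash
python3 - <<'E'
from h import *
to([.578,.1854,.079])
im=ctrl.camera('side'); cv2.imwrite('pics/side9.png',im[:,:,::-1]); crop(im,170,200,100,85,7,'pics/s9.png')
E
```

```text
t 8.0667 p [0.5783 0.1853 0.0793] boardyaw -20.02 xax [-0. -0. -1.] F [-0.3   0.68 -2.35] M [ 0.078 -0.013 -0.01 ] w 0.0336
tool cm to target [0.03 0.   0.03]
```

View pics/s9.png

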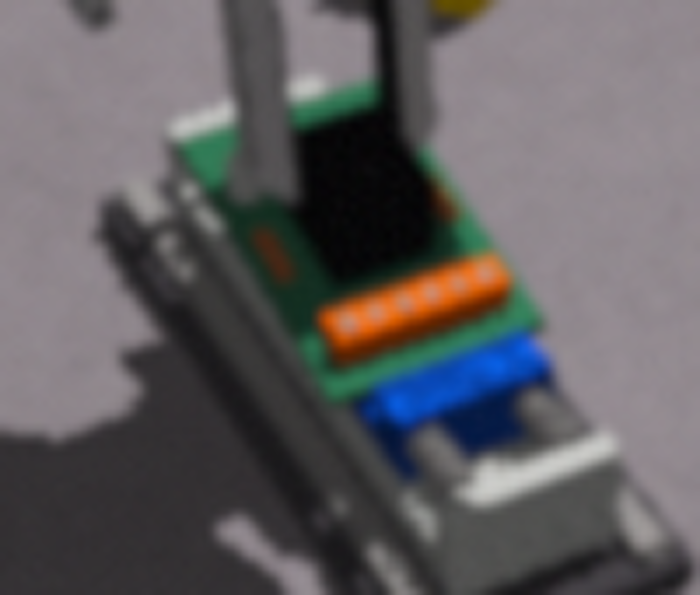

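Emit:
play_rows([
  [[255,0.1,0,0,0],[255,0.1,0,0,0],[255,0,0,0,0],[255,0,0,0,0]],
])

```text
time_s: 8.45
ee_pos: [0.5784, 0.1853, 0.0774]
eef_rot: [0.733, 1.571, -2.758]
force: [0.5, 0.3, -2.1]
grip_width: 0.0335
```

```bash
python3 - <<'E'
from h import *
st()
E
```

```text
t 8.45 p [0.5784 0.1853 0.0774] boardyaw -20.02 xax [-0. -0. -1.] F [ 0.5   0.34 -2.14] M [ 0.011 -0.01  -0.011] w 0.0335
```

Emit:
play_rows([
  [[255,0.1,0,0,0],[255,0,0,0,0],[255,0,0,0,0]],
])

```text
time_s: 8.7
ee_pos: [0.5785, 0.1853, 0.0766]
eef_rot: [-2.41, 1.571, 0.382]
force: [0.6, -0.7, 0.1]
grip_width: 0.0336
```

```bash
python3 - <<'E'
from h import *
st()
E
```

```text
t 8.7 p [0.5785 0.1853 0.0766] boardyaw -20.02 xax [ 0.  0. -1.] F [ 0.63 -0.68  0.11] M [ 0.046 -0.027 -0.001] w 0.0336
```

Ledge contact felt at TCP z=0.0767, so the terminal edge was at 45 mm. I'll raise 2 mm and push toward the blue jaw.

Emit:
play_rows([
  [[255,-0.2,0,0,0],[255,0,0,0.2,0],[255,0,0,0.2,0],[255,0,0,0.2,0],[255,0,0,0.2,0],[255,0,0,0,0],[255,0,0,0,0]],
])

```text
time_s: 9.28
ee_pos: [0.5708, 0.1881, 0.0785]
eef_rot: [1.298, 1.571, -2.193]
force: [-0.5, -0.1, -1.7]
grip_width: 0.0339
```

```bash
cat >> h.py <<'E'
C=np.array([.557,.193,0]); _a=np.radians(-20); U=np.array([np.cos(_a),np.sin(_a),0]); N=np.array([-np.sin(_a),np.cos(_a),0])
def sv():
    o,M=st(); p=o['ee_pos']-C; print('vice tcp x,y mm',(p@U*1000).round(1),(p@N*1000).round(1),'Fx,Fy,Fz',(o['force']@U).round(2),(o['force']@N).round(2),o['force'][2].round(2))
E
python3 - <<'E'
from h import *
sv()
im=ctrl.camera('side'); crop(im,170,200,100,85,7,'pics/s10.png')
E
```

```text
t 9.2833 p [0.5708 0.1881 0.0785] boardyaw -20.01 xax [-0. -0. -1.] F [-0.49 -0.1  -1.66] M [ 0.02   0.025 -0.011] w 0.0339
vice tcp x,y mm 14.6 0.1 Fx,Fy,Fz -0.43 -0.26 -1.66
```

View pics/s10.png

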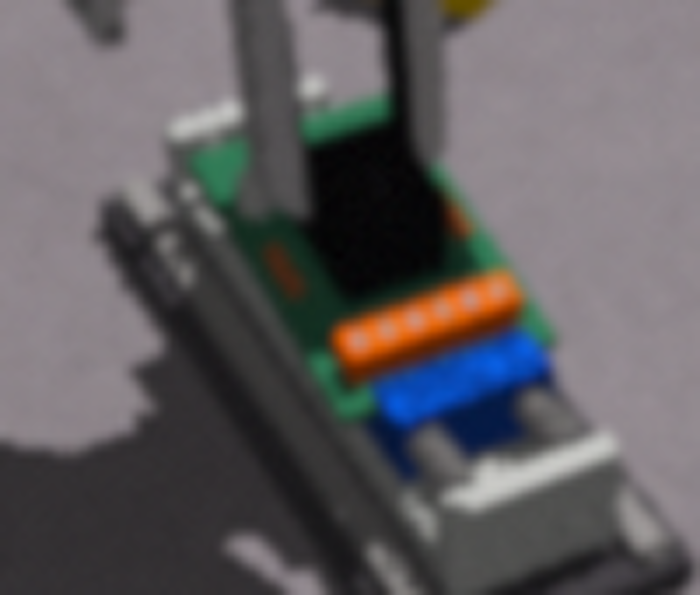

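Emit:
play_rows([
  [[255,0,0,0.15,0],[255,0,0,0.15,0],[255,0,0,0.15,0],[255,0,0,0.15,0],[255,0,0,0.1,0],[255,0,0,0,0],[255,0,0,0,0]],
])

```text
time_s: 9.92
ee_pos: [0.5646, 0.1904, 0.0787]
eef_rot: [-2.822, 1.57, -0.029]
force: [3.0, -2.5, -1.2]
grip_width: 0.0338
```

```bash
python3 - <<'E'
from h import *
sv()
E
```

```text
t 9.9167 p [0.5646 0.1904 0.0787] boardyaw -20.01 xax [ 0.001 -0.    -1.   ] F [ 3.   -2.5  -1.17] M [-0.275 -0.704  0.001] w 0.0338
vice tcp x,y mm 8.0 0.1 Fx,Fy,Fz 3.68 -1.33 -1.17
```

Emit:
play_rows([
  [[255,0,0,0.15,0],[255,0,0,0.15,0],[255,0,0,0.15,0],[255,0,0,0.1,0],[255,0,0,0,0],[255,0,0,0,0]],
])

```text
time_s: 10.42
ee_pos: [0.5599, 0.1921, 0.079]
eef_rot: [-2.855, 1.568, -0.063]
force: [6.7, -3.8, 0.2]
grip_width: 0.0336
```

```bash
python3 - <<'E'
from h import *
sv()
im=ctrl.camera('side'); crop(im,170,200,100,85,7,'pics/s11.png')
E
```

```text
t 10.4167 p [0.5599 0.1921 0.079 ] boardyaw -20.02 xax [ 0.002 -0.    -1.   ] F [ 6.72 -3.85  0.18] M [-0.701 -1.509  0.105] w 0.0336
vice tcp x,y mm 3.0 0.1 Fx,Fy,Fz 7.63 -1.32 0.18
```

View pics/s11.png

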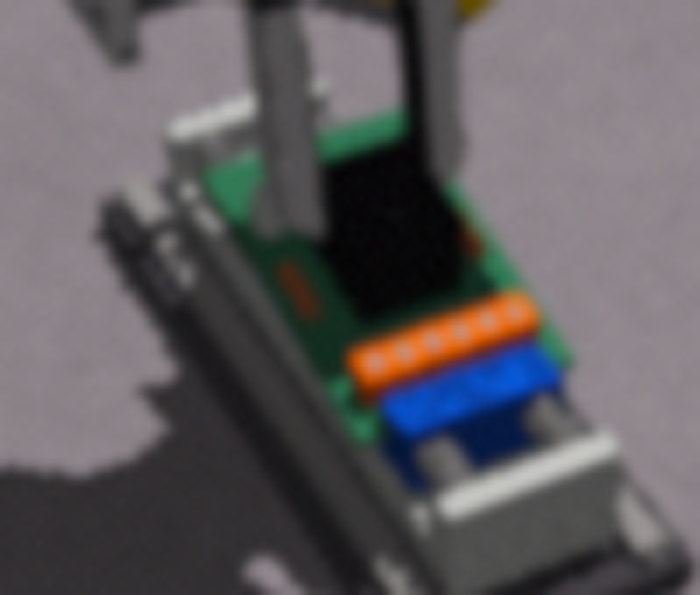

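Emit:
play_rows([
  [[255,0,0,0.15,0],[255,0,0,0.15,0],[255,0,0,0.15,0],[255,0,0,0.15,0],[255,0,0,0.1,0],[255,0,0,0,0],[255,0,0,0,0]],
])

```text
time_s: 11.05
ee_pos: [0.5543, 0.1943, 0.0796]
eef_rot: [-2.833, 1.566, -0.04]
force: [11.3, -5.7, 1.2]
grip_width: 0.0338
```

```bash
python3 - <<'E'
from h import *
sv()
im=ctrl.camera('side'); cv2.imwrite('pics/side12.png',im[:,:,::-1]); crop(im,170,200,100,85,7,'pics/s12.png')
E
```

```text
t 11.05 p [0.5543 0.1943 0.0796] boardyaw -20.02 xax [ 0.005 -0.    -1.   ] F [11.27 -5.75  1.25] M [-1.205 -2.412  0.047] w 0.0338
vice tcp x,y mm -3.0 0.3 Fx,Fy,Fz 12.55 -1.55 1.25
```

View pics/s12.png

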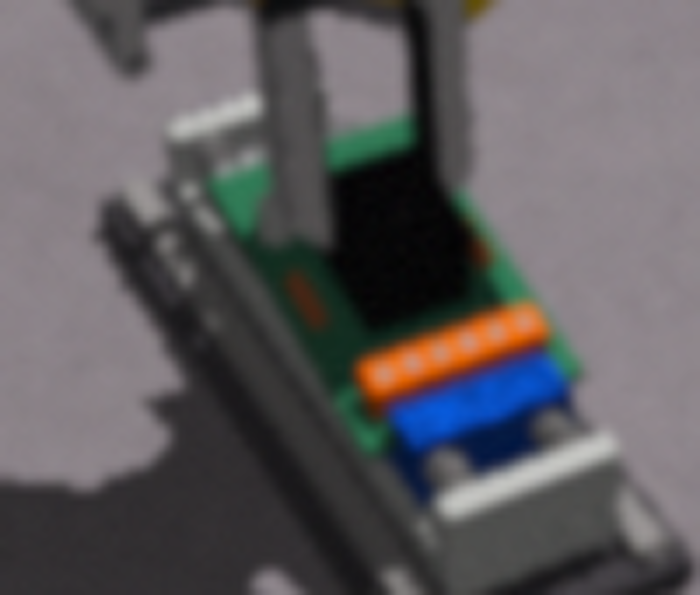

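```bash
python3 - <<'E'
from h import *
o=ctrl.get_obs(); tcp=o['ee_pos']
im=cv2.imread('pics/side12.png')[:,:,::-1]; crop(im,192,222,60,50,13,'pics/s12b.png')
T=np.array([370,456])/7+[170,200]-.43; P=np.array([212,190])/7+[170,200]-.43
x=solve_edge(T,P,tcp,-20,.035); print(T,P,(tcp[2]+x[1])*1000,'term vice x',(tcp-C)@U*1000+x[0]*1000)
E
```

```text
s,h mm [-69.6 -28.6] tilt 9.2 res px [ 0.16 -0.   -0.21  0.01]
[222.42714286 264.71285714] [199.85571429 226.71285714] 50.95152787130506 term vice x -72.58903040310706
```

View pics/s12b.png

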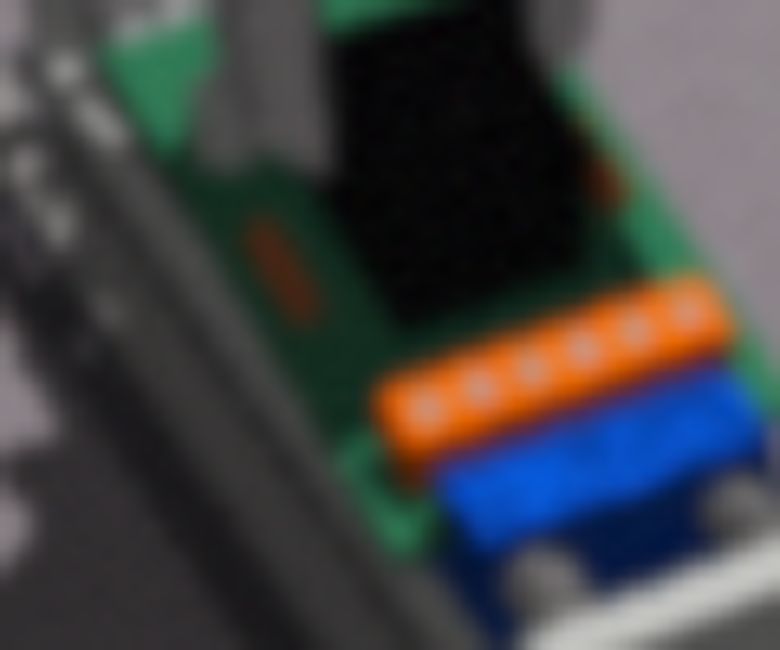

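Emit:
play_rows([
  [[255,0.1,0,0.1,0],[255,0.1,0,0.05,0],[255,0.1,0,0,0],[255,0,0,0,0],[255,0,0,0,0]],
])

```text
time_s: 11.52
ee_pos: [0.5535, 0.1948, 0.0773]
eef_rot: [-2.752, 1.564, 0.04]
force: [12.5, -6.6, 5.9]
grip_width: 0.0334
```

```bash
python3 - <<'E'
from h import *
sv()
E
```

```text
t 11.5167 p [0.5535 0.1948 0.0773] boardyaw -20.04 xax [ 0.006  0.    -1.   ] F [12.47 -6.57  5.85] M [-1.215 -2.39   0.039] w 0.0334
vice tcp x,y mm -3.9 0.5 Fx,Fy,Fz 13.96 -1.91 5.85
```

Emit:
play_rows([
  [[255,0.1,0,-0.05,0],[255,0.1,0,-0.05,0],[255,0,0,0,0],[255,0,0,0,0]],
])

```text
time_s: 11.85
ee_pos: [0.5545, 0.1946, 0.0756]
eef_rot: [-2.722, 1.564, 0.069]
force: [11.3, -5.9, 8.8]
grip_width: 0.0337
```

```bash
python3 - <<'E'
from h import *
sv()
im=ctrl.camera('side'); cv2.imwrite('pics/side13.png',im[:,:,::-1]); crop(im,170,200,100,85,7,'pics/s13.png')
E
```

```text
t 11.85 p [0.5545 0.1946 0.0756] boardyaw -20.04 xax [ 0.007  0.    -1.   ] F [11.33 -5.92  8.84] M [-1.142 -2.038  0.127] w 0.0337
vice tcp x,y mm -2.9 0.6 Fx,Fy,Fz 12.67 -1.69 8.84
```

View pics/s13.png

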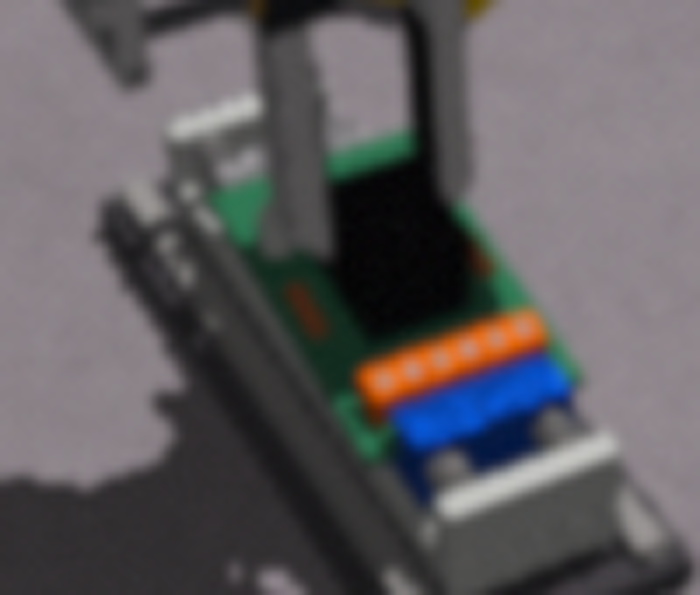

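Emit:
play_rows([
  [[255,0,0,0,0],[255,0.1,0,-0.05,0],[255,0,0,0,0],[255,0,0,0,0]],
], newtons=24)

```text
time_s: 12.23
ee_pos: [0.5548, 0.1944, 0.0744]
eef_rot: [-2.719, 1.565, 0.073]
force: [11.9, -5.6, 7.8]
grip_width: 0.0338
```

```bash
python3 - <<'E'
from h import *
sv()
im=ctrl.camera('side'); cv2.imwrite('pics/side14.png',im[:,:,::-1]); crop(im,192,215,60,50,13,'pics/s14.png')
E
```

```text
t 12.2333 p [0.5548 0.1944 0.0744] boardyaw -20.04 xax [ 0.006  0.    -1.   ] F [11.9  -5.58  7.83] M [-1.004 -2.009  0.045] w 0.0338
vice tcp x,y mm -2.5 0.6 Fx,Fy,Fz 13.09 -1.17 7.83
```

View pics/s14.png

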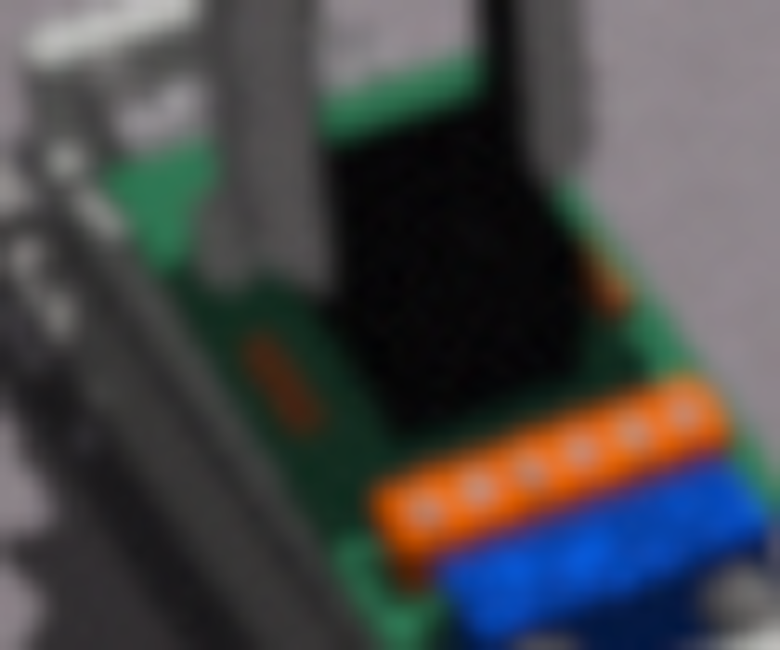

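Emit:
play_rows([
  [[255,0.1,0,-0.05,0],[255,0.1,0,-0.05,0],[255,0.1,0,-0.05,0],[255,0,0,0,0],[255,0,0,0,0]],
])

```text
time_s: 12.7
ee_pos: [0.556, 0.194, 0.0712]
eef_rot: [-2.703, 1.565, 0.089]
force: [11.2, -5.2, 7.3]
grip_width: 0.0339
```

```bash
python3 - <<'E'
from h import *
sv()
im=ctrl.camera('side'); cv2.imwrite('pics/side15.png',im[:,:,::-1]); crop(im,182,210,80,60,9,'pics/s15.png')
E
```

```text
t 12.7 p [0.556  0.194  0.0712] boardyaw -20.04 xax [ 0.005  0.    -1.   ] F [11.23 -5.19  7.29] M [-0.883 -1.871  0.041] w 0.0339
vice tcp x,y mm -1.3 0.6 Fx,Fy,Fz 12.33 -1.04 7.29
```

View pics/s15.png

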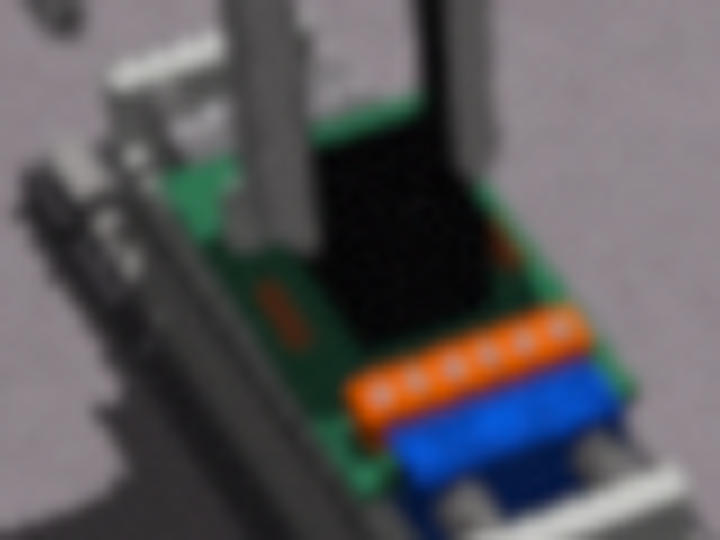

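Emit:
play_rows([
  [[255,0,0,0.12,0],[255,0.1,0,-0.04,0],[255,0.1,0,-0.04,0],[255,0,0,0,0],[255,0,0,0,0]],
])

```text
time_s: 13.17
ee_pos: [0.5556, 0.1941, 0.0692]
eef_rot: [-2.711, 1.565, 0.081]
force: [11.2, -4.7, 6.9]
grip_width: 0.0337
```

```bash
python3 - <<'E'
from h import *
sv()
im=ctrl.camera('side'); cv2.imwrite('pics/side16.png',im[:,:,::-1]); crop(im,182,205,80,60,9,'pics/s16.png')
E
```

```text
t 13.1667 p [0.5556 0.1941 0.0692] boardyaw -20.04 xax [ 0.005  0.    -1.   ] F [11.2  -4.71  6.91] M [-0.911 -1.842  0.071] w 0.0337
vice tcp x,y mm -1.7 0.5 Fx,Fy,Fz 12.14 -0.6 6.91
```

View pics/s16.png

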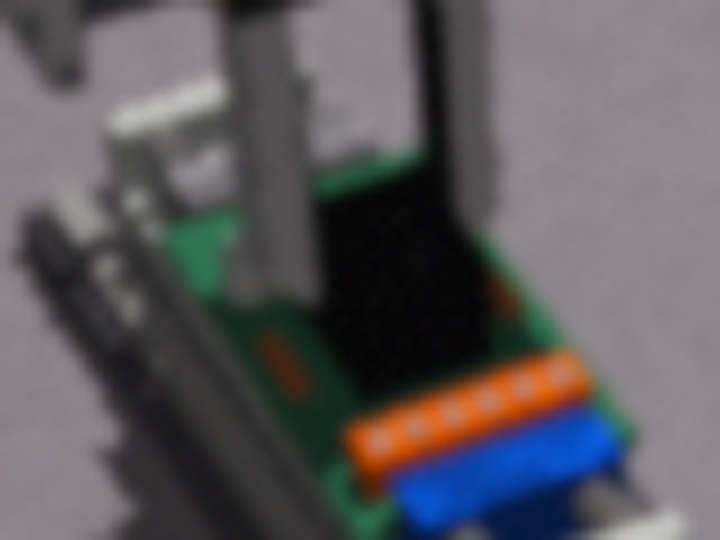

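```bash
python3 - <<'E'
from h import *
def lip(f):
    im=cv2.imread(f); h=cv2.cvtColor(im,cv2.COLOR_BGR2HSV); m=cv2.inRange(h,(105,150,130),(125,255,255)); m[:230]=0
    n,l,s,c=cv2.connectedComponentsWithStats(m); i=1+np.argmax(s[1:,4]); return c[i],s[i,4]
for f in('side7','side8','side9','side12','side13','side15','side16'):
    c,a=lip(f'pics/{f}.png'); P=ray('side',c,.058)[0]; print(f,c.round(1),a,'x',((P-C)@U*1000).round(1),'y',((P-C)@N*1000).round(1))
sv()
E
```

```text
side7 [235.2 253.6] 148 x -62.7 y 2.1
side8 [235.1 253.7] 156 x -62.9 y 2.4
side9 [235.1 253.8] 152 x -63.3 y 2.6
side12 [237.9 256.8] 156 x -74.3 y 1.7
side13 [238.4 257. ] 158 x -75.3 y 1.2
side15 [237.5 256.5] 145 x -72.9 y 2.0
side16 [237.8 256.6] 155 x -73.7 y 1.7
t 13.2167 p [0.5556 0.1941 0.0692] boardyaw -20.04 xax [ 0.006  0.    -1.   ] F [10.59 -4.37  6.64] M [-0.871 -1.9    0.069] w 0.0339
vice tcp x,y mm -1.7 0.6 Fx,Fy,Fz 11.45 -0.48 6.64
```

Emit:
play_rows([
  [[255,0,0,0.1,0],[255,0,0,0.1,0],[255,0.1,0,0,0],[255,0,0,0,0]],
])

```text
time_s: 13.55
ee_pos: [0.554, 0.1947, 0.0683]
eef_rot: [-2.733, 1.565, 0.059]
force: [12.4, -5.5, 7.0]
grip_width: 0.0337
```

```bash
cat >> h.py <<'E'
def lip(f):
    im=cv2.imread(f); h=cv2.cvtColor(im,cv2.COLOR_BGR2HSV); m=cv2.inRange(h,(105,150,130),(125,255,255)); m[:230]=0
    n,l,s,c=cv2.connectedComponentsWithStats(m); i=1+np.argmax(s[1:,4]); P=ray('side',c[i],.058)[0]
    print('blue back mm',(-63-(P-C)@U*1000).round(1))
def look(n):
    sv(); im=ctrl.camera('side'); cv2.imwrite(f'pics/side{n}.png',im[:,:,::-1]); lip(f'pics/side{n}.png'); crop(im,182,205,80,60,9,f'pics/s{n}.png')
E
python3 -c "
from h import *
look(17)"
```

```text
t 13.55 p [0.554  0.1947 0.0683] boardyaw -20.03 xax [ 0.006  0.    -1.   ] F [12.44 -5.49  6.98] M [-1.04  -2.122  0.04 ] w 0.0337
vice tcp x,y mm -3.5 0.6 Fx,Fy,Fz 13.57 -0.9 6.98
blue back mm 12.4
```

View pics/s17.png

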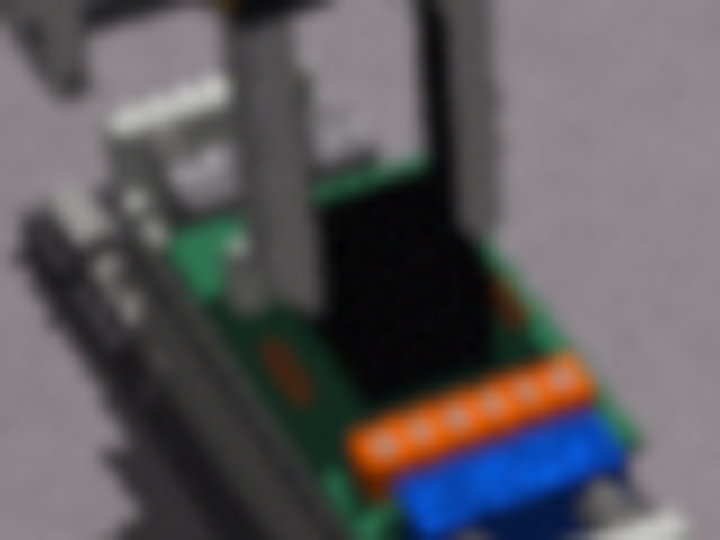

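Emit:
play_rows([
  [[255,0.1,0,-0.03,0],[255,0.1,0,-0.03,0],[255,0,0,0,0],[255,0,0,0,0]],
])

```text
time_s: 13.93
ee_pos: [0.5544, 0.1945, 0.0662]
eef_rot: [-2.716, 1.565, 0.076]
force: [11.4, -6.1, 6.6]
grip_width: 0.0339
```

```bash
python3 -c "
from h import *
look(18)"
```

```text
t 13.9333 p [0.5544 0.1945 0.0662] boardyaw -20.04 xax [ 0.006  0.    -1.   ] F [11.36 -6.06  6.58] M [-0.918 -2.062  0.075] w 0.0339
vice tcp x,y mm -2.9 0.6 Fx,Fy,Fz 12.75 -1.81 6.58
blue back mm 11.4
```

View pics/s18.png

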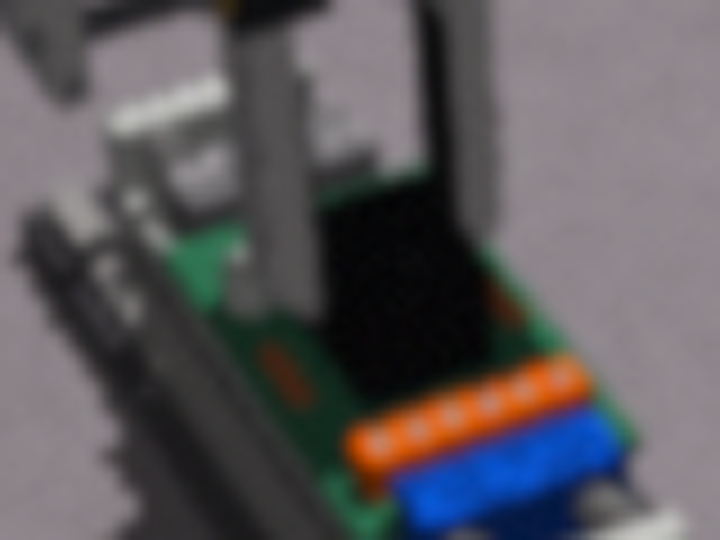

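```bash
python3 - <<'E'
from h import *
im=cv2.imread('pics/side18.png')[:,:,::-1]; crop(im,180,200,70,50,11,'pics/s18b.png')
for th in (0,2,4,6,9):
  for xb in (-68.5,):
    t=np.radians(th)
    def B(x,y,z): return C+U*(xb/1e3+np.cos(t)*(x+.058)-np.sin(t)*z)+N*(y+.0005)+np.array([0,0,.045+np.sin(t)*(x+.058)+np.cos(t)*z])
    pts=[B(.058,.035,.004),B(.058,-.035,.004),B(-.058,-.035,.004),B(-.058,.035,.004)]+[B(a,b,.036) for a,b in((-.02,.017),(.02,.017),(.02,-.017),(-.02,-.017))]
    print(th,((proj('side',pts)-[180,200]+.45)*11).round(0).astype(int).tolist())
E
```

```text
0 [[219, 366], [539, 257], [804, 582], [463, 712], [454, 428], [367, 313], [529, 258], [620, 370]]
2 [[218, 350], [538, 242], [805, 583], [464, 712], [456, 427], [368, 305], [531, 250], [622, 368]]
4 [[216, 335], [538, 227], [805, 583], [464, 713], [459, 425], [370, 298], [533, 243], [625, 367]]
6 [[215, 321], [537, 213], [805, 584], [464, 713], [462, 424], [372, 292], [535, 237], [628, 366]]
9 [[214, 299], [538, 192], [806, 584], [465, 714], [466, 424], [376, 282], [539, 227], [632, 365]]
```

View pics/s18b.png

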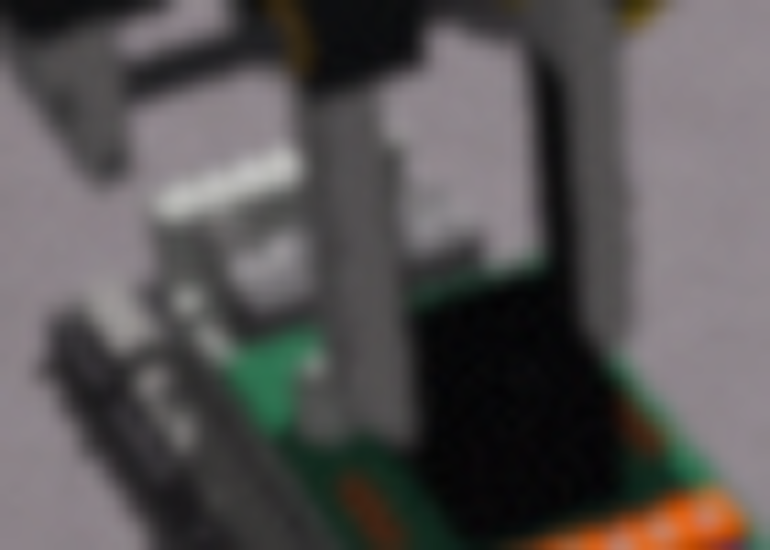

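The plain near corner, at crop (228,362), matches a tilt of about 0–1°. It is below the grey lip and the blue jaw is about 11 mm back. I'll lower slightly more, then let the spring draw the board back.

Emit:
play_rows([
  [[255,0.1,0,0,0],[255,0,0,-0.1,0],[255,0,0,-0.15,0],[255,0,0,-0.15,0],[255,0,0,0,0],[255,0,0,0,0]],
])

```text
time_s: 14.48
ee_pos: [0.5577, 0.1934, 0.065]
eef_rot: [-2.657, 1.566, 0.135]
force: [9.0, -4.1, 6.3]
grip_width: 0.0336
```

```bash
python3 -c "
from h import *
look(19)
im=cv2.imread('pics/side19.png')[:,:,::-1]; crop(im,180,200,70,50,11,'pics/s19b.png')"
```

```text
t 14.4833 p [0.5577 0.1934 0.065 ] boardyaw -20.04 xax [ 0.004  0.001 -1.   ] F [ 8.99 -4.15  6.32] M [-0.576 -1.417  0.019] w 0.0336
vice tcp x,y mm 0.5 0.6 Fx,Fy,Fz 9.86 -0.82 6.32
blue back mm 7.8
```

View pics/s19b.png

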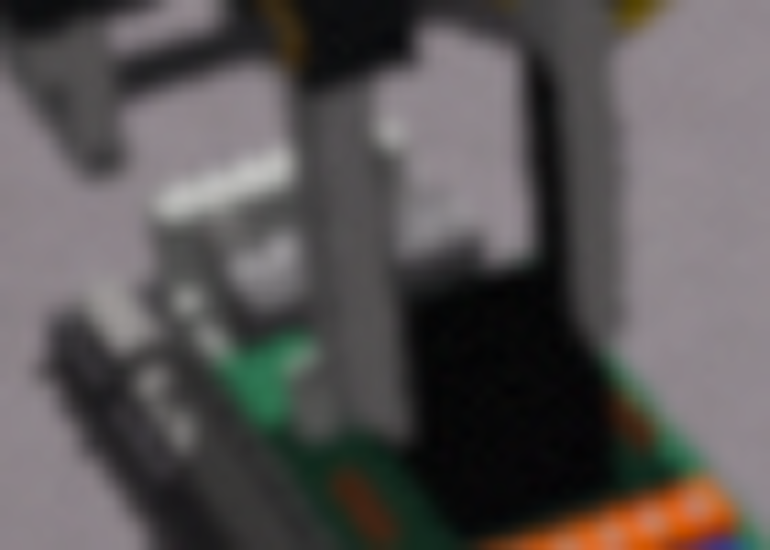

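The plain edge has slid under the grey lip with no force rise. Carrying on.

Emit:
play_rows([
  [[255,0,0,-0.15,0],[255,0,0,-0.15,0],[255,0,0,-0.1,0],[255,0,0,0,0],[255,0,0,0,0]],
])

```text
time_s: 14.95
ee_pos: [0.5609, 0.1922, 0.0646]
eef_rot: [-2.588, 1.568, 0.204]
force: [6.6, -2.4, 4.8]
grip_width: 0.0334
```

```bash
python3 -c "
from h import *
look(20)"
```

```text
t 14.95 p [0.5609 0.1922 0.0646] boardyaw -20.03 xax [ 0.003  0.001 -1.   ] F [ 6.57 -2.38  4.83] M [-0.321 -0.984  0.029] w 0.0334
vice tcp x,y mm 3.9 0.5 Fx,Fy,Fz 6.98 0.01 4.83
blue back mm 4.6
```

View pics/s20.png

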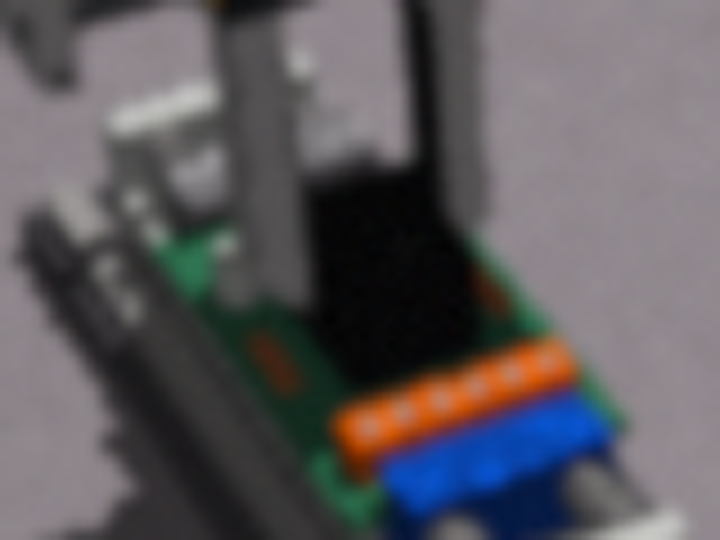

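Emit:
play_rows([
  [[255,0,0,-0.1,0],[255,0,0,-0.1,0],[255,0,0,-0.05,0],[255,0,0,0,0],[255,0,0,0,0]],
])

```text
time_s: 15.42
ee_pos: [0.5625, 0.1916, 0.0645]
eef_rot: [-2.253, 1.569, 0.54]
force: [1.5, -0.0, 7.6]
grip_width: 0.034
```

```bash
python3 -c "
from h import *
look(21)"
```

```text
t 15.4167 p [0.5625 0.1916 0.0645] boardyaw -20.02 xax [ 0.001  0.001 -1.   ] F [ 1.53 -0.02  7.56] M [-0.045  0.041  0.071] w 0.034
vice tcp x,y mm 5.7 0.5 Fx,Fy,Fz 1.45 0.51 7.56
blue back mm 3.1
```

View pics/s21.png

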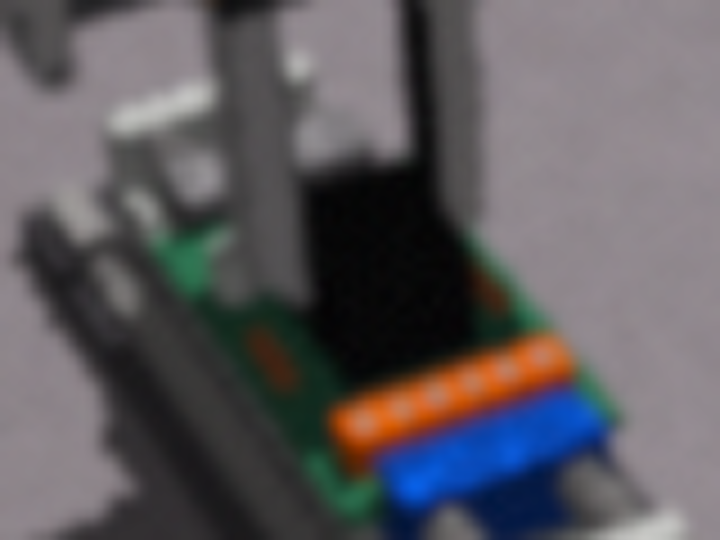

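Emit:
play_rows([
  [[255,0,0,-0.08,0],[255,-0.05,0,0,0],[255,0,0,0,0],[255,0,0,0,0]],
], newtons=12)

```text
time_s: 15.8
ee_pos: [0.563, 0.1914, 0.0645]
eef_rot: [-2.059, 1.57, 0.734]
force: [0.4, 0.5, 5.4]
grip_width: 0.034
```

```bash
python3 -c "
from h import *
look(22)"
```

```text
t 15.8 p [0.563  0.1914 0.0645] boardyaw -20.01 xax [ 0.001  0.001 -1.   ] F [0.4  0.46 5.43] M [ 0.319 -0.101  0.054] w 0.034
vice tcp x,y mm 6.2 0.5 Fx,Fy,Fz 0.22 0.57 5.43
blue back mm 2.7
```

Emit:
play_rows([
  [[255,0,0,0,0],[160,0,0,0,0],[140,0,0,0,0],[140,0,0,0,0],[140,0,0,0,0],[140,0,0,0,0]],
], newtons=4)

```text
time_s: 16.35
ee_pos: [0.5627, 0.1909, 0.0637]
eef_rot: [0.589, 1.57, -2.902]
force: [0.9, -0.4, 0.6]
grip_width: 0.0424
```

```bash
python3 -c "
from h import *
look(23)"
```

```text
t 16.35 p [0.5627 0.1909 0.0637] boardyaw -20.02 xax [-0.001 -0.    -1.   ] F [ 0.94 -0.44  0.64] M [0.06  0.035 0.008] w 0.0424
vice tcp x,y mm 6.1 -0.0 Fx,Fy,Fz 1.03 -0.09 0.64
blue back mm 2.0
```

View pics/s23.png

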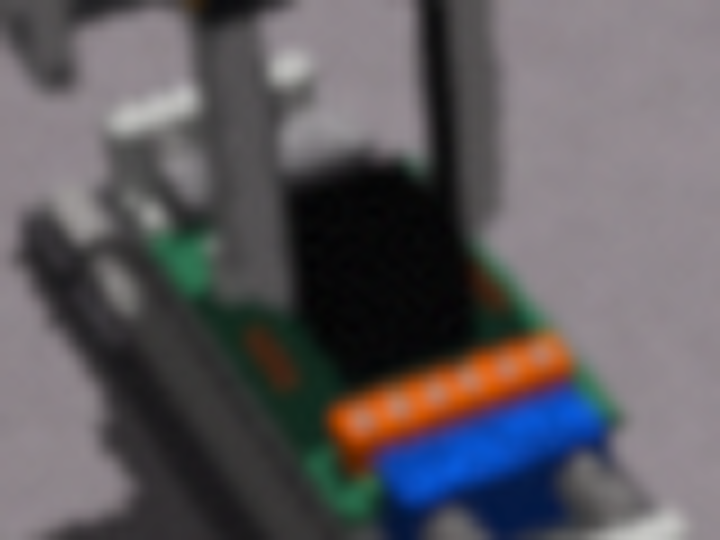

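Blue is 2.0 mm back, as specified for a loaded board. I'll lift off and retreat.

Emit:
play_rows([
  [[140,-0.5,0,0,0],[140,-1,0,0,0],[140,-1.5,0,0,0],[140,-2.5,0,0,0],[140,-3,0,0,0],[140,-3,0,0,0],[80,-2,0,0,0],[0,0,0,0,0]],
])

```text
time_s: 17.07
ee_pos: [0.5643, 0.1914, 0.2049]
eef_rot: [-2.529, 1.563, 0.263]
force: [-1.2, 0.5, 0.6]
grip_width: 0.0522
```

Emit:
play_rows([
  [[0,0,1.5,0,0],[0,0,3,0,0],[0,0,3.5,0,0],[0,0,3.5,0,0],[0,0,3.5,0,0],[0,0,3.5,0,0],[0,0,3.5,0,0],[0,0,3,0,0],[0,0,2,0,0],[0,0,0,0,0],[0,0,0,0,0]],
])

```text
time_s: 17.98
ee_pos: [0.4702, -0.0633, 0.1992]
eef_rot: [-2.73, 1.57, 0.06]
force: [-0.3, 0.2, 0.1]
grip_width: 0.0942
```

```bash
python3 - <<'E'
from h import *
look(24); im=cv2.imread('pics/side24.png')[:,:,::-1]; crop(im,175,205,80,75,8,'pics/s24.png')
im=ctrl.camera('top'); cv2.imwrite('pics/top24.png',im[:,:,::-1]); crop(im,160,155,85,115,5,'pics/t24.png')
# predicted level seated board: bottom z 45, centred at C
def B(x,y,z): return C+U*x+N*y+np.array([0,0,.045+z])
pts=[B(a,b,.004) for a,b in((.058,.035),(.058,-.035),(-.058,-.035),(-.058,.035))]+[B(a,b,.036) for a,b in((.02,.017),(.02,-.017),(-.02,-.017),(-.02,.017))]
print('side',((proj('side',pts)-[175,205]+.44)*8).round(0).astype(int).tolist())
print('top',((proj('top',pts)-[160,155]+.4)*5).round(0).astype(int).tolist())
E
```

```text
t 17.9833 p [ 0.4702 -0.0633  0.1992] boardyaw -20.12 xax [ 0.  0. -1.] F [-0.3   0.19  0.11] M [ 0.054  0.058 -0.018] w 0.0942
vice tcp x,y mm 6.1 -270.5 Fx,Fy,Fz -0.35 0.07 0.11
blue back mm 2.3
side [[187, 205], [418, 127], [608, 360], [361, 452], [292, 166], [409, 126], [474, 207], [355, 248]]
top [[174, 165], [306, 206], [225, 427], [91, 383], [168, 231], [234, 252], [205, 330], [138, 309]]
```

View pics/s24.png

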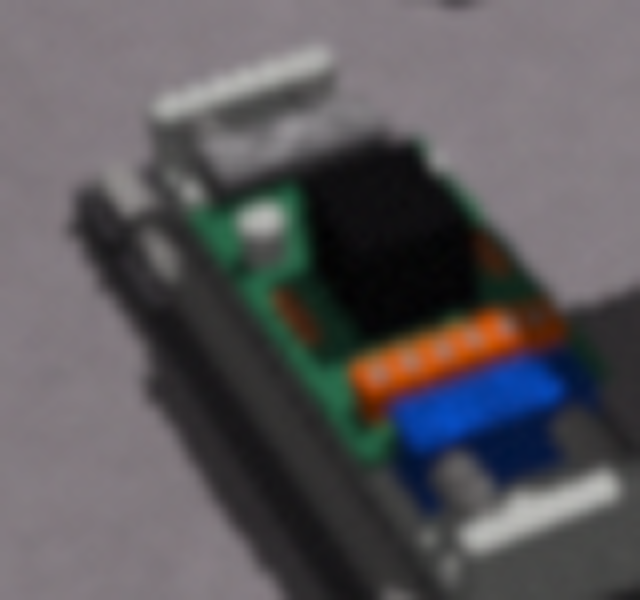

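View pics/t24.png

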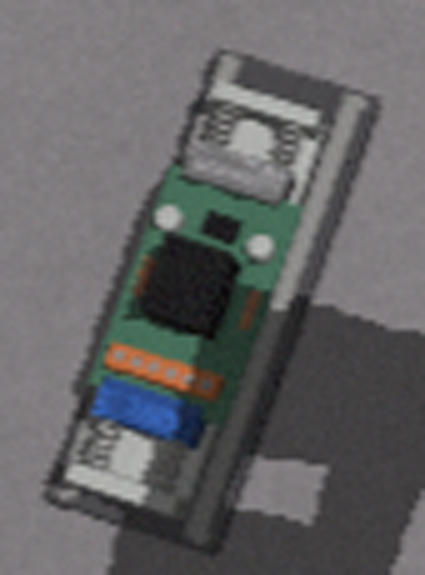

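View pics/top24.png

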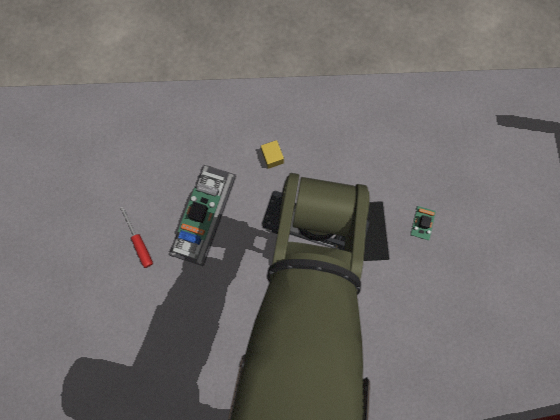

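The top view shows both ends under their lips: grey at crop (240,170), blue at (150,410). The board is square to the vice. The block corners fall within about 8 px of the 5–8x crops (around 3 mm) of where a level, seated board would put them. The bystanders are in place and the arm is clear, so I'll hand in.

```bash
python3 - <<'E'
from station import ctrl
print(ctrl.hand_in())
E
```

```text
the job is handed in; nothing more can be done
None
```

The green board is mounted in the vice with both ends under their lips, and I handed the job in at about 18 s of the 59 s allowed. No verdict was reported.

**How it was done:** The tool cannot pitch, so I gripped the block 14 mm toward the plain end and lifted with a 3 N grip. The terminal end drooped to about 9° and I locked that tilt at 30 N. I felt for the blue ledge and pushed the blue jaw about 12 mm back, at 12–14 N. With the spring still pressed, I eased the grip to 24 N and lowered the plain edge past the grey lip. The springs then drew the board back until the sideways force was near zero, and I let go.

**Forces:** The highest reading between board and vice was about 17 N, below the 22 N damage limit. Forces were read only between moves, so a brief peak could have been missed.

**Last checks:**
- **Seating:** the blue jaw measured 2.0–2.3 mm back, against about 2 mm expected.
- **Level and centring:** most block corners fell within about 3 mm of where a level, centred board would put them. The far one in the side view was about 20 crop pixels off (2.5 image pixels), which I put down to blurred edges. I had no direct measurement of level.
- **Bystanders:** the yellow box and screwdriver had not moved. The arm hid the jar in the final picture; it was never approached.

Nothing failed. The one disagreement was that jaw contact came about 1 mm later than the camera estimate, within its calibration error.

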